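# Open the push-to-open bread bin

## Task

Open the bread bin so that the butter dish inside can be reached; nothing needs gripping. First push the tin of tomatoes that stands in front of it aside along the worktop, out of the way of the drop-down flap; then gently press the top of the closed flap so that its push catch lets go, take the finger away and let the flap spring ajar, and with a fingertip behind its top edge swing it all the way down. Pick nothing up, keep the tin standing and away from the flap, and leave the cup, the keys and the teaspoon where they are.

Things in the scene. Friction and masses are not known exactly. Their poses are not given: they have to be found in the camera images.
- bread_bin: Wooden bread bin with a handleless drop-down flap as its front, fixed on the worktop, 270 mm wide (y), 202 deep with the flap (x), 185 high. Origin on the worktop under its middle; x points to its back, y to its left as seen from the front. Closed flap's outer face: plane x = -0.102 m; hinge axis along y at x = -0.096, z = 0.012; roof front edge x = -0.082, z = 0.185.
- flap (a joint): Flap angle about its bottom hinge: 0 closed, grows as the top comes out towards the robot, 1.57 flat down (limit); gives inwards to -0.046 when pressed. A friction stay (0.3 Nm) holds the flap at any angle; it never drops by itself. Freed by the catch it springs to about 0.4 rad, some 60 mm open at the top.
- flap_board: The flap: plain wooden board 270 mm wide, 171 high, 12 thick, 8 mm gap behind it. Origin: middle of its top edge, mid-thickness, 171 mm from the hinge axis, 183 mm above the worktop when closed. Its z points from the hinge to the top edge, x to its inner face, y to the left.
- catch (a joint): Plunger of the push catch, inside the bin behind the flap's left part: 0 cocked, about -0.0035 m with the flap pressed right in, 0.036 sprung out. Pressing the flap right in, to its stop (some 6 mm, 9 to 12 N, 30 mm below the top edge) frees it; it pushes the flap ajar as the finger draws back. It acts once.
- tomato_tin: Tin of tomatoes: upright cylinder, 57 mm across, 72 tall, 0.18 kg, loose; origin: centre of its underside. Its axis is 100 to 145 mm in front of the closed flap. The worktop left of the flap's swing is free for some 65 mm, up to the raised rim of the sink. Clear of the swing: axis over 168 mm left or right of the bin's middle plane, or over 302 mm in front of the bin's origin, in the bin's frame.
- espresso_cup: Bystander: a small white cup with a handle, 59 x 83 x 55 mm, stands close to the left side of the bin; loose.
- door_keys: Bystander: a ring of keys lying flat on the roof of the bin, 112 x 120 x 8 mm; loose.
- teaspoon: Bystander: a teaspoon, 130 mm long, lies in front of the draining basket, well to the left of the bin; loose.
There are look-alikes about, which are no part of the job. What is shaped like the tomato_tin but turquoise is not meant.

How it is judged:
By the outcome, as a careful person would: the job done as asked, in the order asked, and still so for the second after the job is handed in, with the robot touching nothing.
It also fails if it takes over 59 s, if anything falls off the work surface, if the arm or the gripper's body presses on something with over 40 N, if the wrist force passes 120 N, or if a joint passes its speed limit or range.

## Robot

A 6-joint arm with a two-finger parallel gripper is mounted at the origin on a cart in front of the work surface, level with it; the furniture and walls round the work are solid. World frame = base frame: x ahead of the robot, y to its left, z up, the work surface at z = 0. Lengths are in mm, angles in rad, forces in N, time in s.
With the tool pointing down it reaches from about 400 to 925 mm from the base axis. Payload 3.4 kg.
Tool frame: the origin (TCP) lies midway between the tips of the shut fingers; the grasp point (between the pads) lies 19 mm behind it; z points along the fingers, y is the line along which they close (so a half turn about z gives the same grasp; the last joint's range is limited). The gripper opens to 85 mm and grips with 20 to 120 N. Pads are 22 mm wide; open, the fingers measure 114 mm over their backs; the gripper's body (76 mm by 85 mm) begins 54 mm behind the grasp point. The pads swing forward as they close: fully open they stand 13 mm farther back than shut.
Start: joints at [1.27, 0.307, 1.506, -0, 1.328, -0.073], TCP at [129.318, 560.275, 231.305] pointing down, gripper open.
Joint ranges: [-3.12, 3.12], [-1.05, 2.28], [0.14, 2.33], [-1.42, 4.57], [0.1, 2.73], [-2.68, 2.68]. Speed limits (rad/s): [2.57, 2.57, 3.14, 3.14, 3.14, 3.14].

## Interface

Orientations are given as [roll, pitch, yaw] about the fixed x, y, z axes, in that order (R = Rz(yaw) Ry(pitch) Rx(roll)).
In Python, from cell import ctrl, read_camera, camera_info, workorder, finder gives the robot as it stands. The module is installed in compiled form; this text tells all that it offers.
- The arm moves only by the tool play_rows, never from a script. Its argument "increments" is text: rows parted by semicolons, each of 7 numbers parted by spaces: the turn, a rotation vector about the tool's x, y, z in degrees, then the shift along the tool's x, y, z in mm, then the closure, from -1 (fully open) to 1 (shut), so that 0 is half open. A call has 1 to 20 rows; each row is the pose to reach, as a shift and turn from the pose commanded when the call began, along the tool's axes at that moment; what a row does not reach only later rows make up. A row lasts 1/12 s, in which the tool goes at most 41.7 mm and 7.16 degrees, less where a joint would pass 70% of its speed; a pose out of reach is approached as far as the arm can. A call with a gripper value outside its range is refused whole. The fingers move at their own pace and stop on an object; "force" is the grip in N (left out, the last holds). Time passes only in rows, so rows that repeat a pose let the fingers close. It gives the time, the measured TCP pose, the force, the opening and the grip force at its end, in the units of the state.
- ctrl.get_obs(): the state, without advancing time (a new reading comes with each control period).
- read_camera(name): name is "side" or "top" or "wrist"; returns the picture (480x640x3 uint8, red, green, blue); there is no depth.
- camera_info(name): a dict with "fx", "fy", "cx", "cy" (pixels), "R" (3x3) and "t" (3): a world point X has camera coordinates R X + t; the wrist camera has in their place "mount" (4x4, takes a point from camera to tool coordinates, whose origin is the TCP and whose axes are the flange's). Camera axes: x right, y down, z forward; pixel columns grow to the right and rows downward; lengths in mm; the calibration is good to about 2 mm. A picture is of the moment at which its call begins: read the wrist's pose just before it. camera_info takes no time and is no camera call.
- workorder.hand_in(): hands the job in; it is judged then, once.
Trained networks look in the newest picture that a camera, given by its name, has taken for a name from the list of things; names that differ only in an ending like _2 or _b are one class to them, and where a whole thing is asked for, a point or a joint stands for the part that bears it (a point fixed in the world has none). Each returns a list of dicts, best first, with "score" (0 to 1); they miss things now and then, are a little off and sometimes report something else, mostly with a low value. They report only what shows in the picture. A call takes as long as a camera call. They do not tell look-alikes from the thing itself.
- finder.trace(camera, label): "region" (480x640 bool, what is visible of it) and "rect" ([left, top, right, bottom] in pixels, round what is visible of it).
The state is a dict: "t": time; "joint_positions": joint angles; "joint_vel": joint speeds; "effort": joint torques, N m; "tool_pos": TCP position; "tool_rot": TCP orientation; "ft_force": force on the tool from outside, world axes, zero at the start; "torque": the same for the moment, N m; "opening": finger opening in mm; "gripper_force": force on a finger pad.
Only numpy, scipy, OpenCV 4.12 (cv2) and the standard library are available. Lean on these libraries where they do the work, as an engineer would, in place of code of your own. Each camera call takes 0.05 s, during which the arm holds its last target. There are 200 camera calls.

## Working session

There is one attempt and no reset: what is moved stays moved. The work goes in short steps, Python scripts to look and compute and a tool call to move; the robot and the scene stay as the last step left them, time stands still between calls to the robot, and variables do not carry over. Pictures are saved under pics/ and viewed, at most 10 in all, crops included, and the job is handed in when it is done.

Besides the shell and the picture viewer there is one more tool, called after ">>>" as a command line: name --argument value ..., lists and objects as JSON in quotes. play_rows: Moves the arm, as the interface text tells. Its arguments: {"type":"object","properties":{"increments":{"type":"string"},"force":{"type":"number"}},"required":["increments"]}

```bash
mkdir -p pics
cat > h.py <<'E'
import numpy as np, cv2
from cell import ctrl, read_camera, camera_info, workorder, finder
def ray(cam,u,v):
    c=camera_info(cam);R=np.array(c["R"]);t=np.array(c["t"])
    d=R.T@np.array([(u-c["cx"])/c["fx"],(v-c["cy"])/c["fy"],1]);o=-R.T@t
    return o,d
def at_z(cam,u,v,z):
    o,d=ray(cam,u,v);return o+d*(z-o[2])/d[2]
def proj(cam,P):
    c=camera_info(cam);X=np.array(c["R"])@np.array(P,float)+np.array(c["t"])
    return np.array([c["fx"]*X[0]/X[2]+c["cx"],c["fy"]*X[1]/X[2]+c["cy"]])
def show(cam,n):
    im=read_camera(cam);cv2.imwrite(f"pics/{n}.png",im[:,:,::-1]);return im
E
python3 - <<'E'
from h import *
np.set_printoptions(precision=2,suppress=True)
for cam in("top","side"):
    show(cam,cam+"0")
    o,d=ray(cam,320,240);print(cam,o,d)
    for l in("bread_bin","flap_board","tomato_tin","espresso_cup","door_keys","teaspoon"):
        for r in finder.trace(cam,l)[:3]:
            ys,xs=np.nonzero(r["region"]);print(l,round(r["score"],2),r["rect"],xs.mean().round(1),ys.mean().round(1))
o=ctrl.get_obs();print(o["t"],o["tool_pos"],o["tool_rot"],o["opening"])
E
```

```text
top [ 433.63 -323.81 1383.84] [ 0.04  0.01 -1.  ]
bread_bin 0.72 [306.3, 129.2, 456.6, 255.2] 379.7 194.0
flap_board 0.78 [303.2, 214.8, 432.1, 261.2] 365.2 238.1
tomato_tin 0.72 [463.7, 267.3, 497.1, 292.3] 479.4 279.5
tomato_tin 0.68 [300.6, 270.3, 328.9, 295.4] 315.3 281.7
tomato_tin 0.58 [428.5, 298.5, 460.7, 332.0] 445.9 314.3
espresso_cup 0.72 [276.4, 167.0, 304.9, 198.4] 290.0 184.9
door_keys 0.76 [359.9, 164.1, 415.7, 219.0] 388.5 196.9
door_keys 0.34 [303.1, 268.7, 328.7, 294.7] 315.2 282.0
teaspoon 0.58 [145.2, 239.2, 201.2, 256.2] 175.3 246.4
side [-164.55 -363.4  1146.51] [ 0.57  0.03 -0.82]
bread_bin 0.84 [303.0, 170.5, 429.1, 291.9] 364.4 231.4
flap_board 0.59 [304.9, 228.7, 413.9, 293.3] 357.1 260.5
tomato_tin 0.93 [415.6, 319.9, 450.4, 354.6] 432.4 335.9
tomato_tin 0.92 [444.0, 290.6, 473.0, 323.2] 460.2 307.3
tomato_tin 0.62 [297.8, 291.8, 322.9, 321.2] 311.4 305.7
espresso_cup 0.86 [285.2, 217.2, 306.1, 245.5] 293.6 234.3
espresso_cup 0.19 [303.5, 173.7, 428.0, 293.2] 364.6 231.6
door_keys 0.73 [350.1, 198.4, 392.8, 228.9] 372.0 214.9
door_keys 0.68 [304.0, 171.7, 429.4, 294.1] 364.3 231.6
teaspoon 0.47 [164.8, 276.8, 209.7, 286.0] 190.6 280.7
0.7 [129.32 560.29 231.36] [ 3.14 -0.    2.91] 85.43476498084775
```

View pics/top0.png

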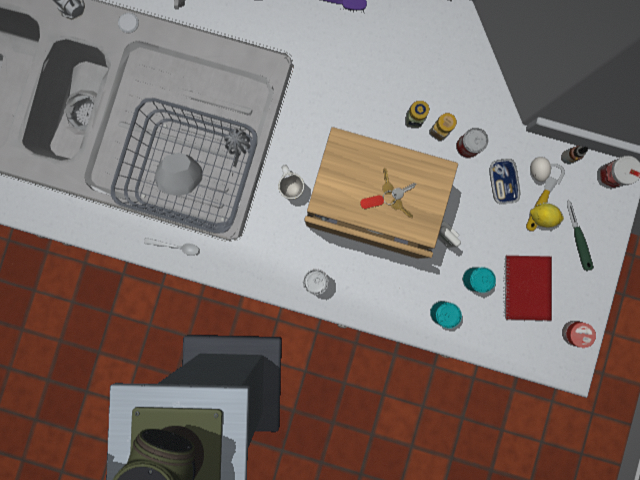

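View pics/side0.png

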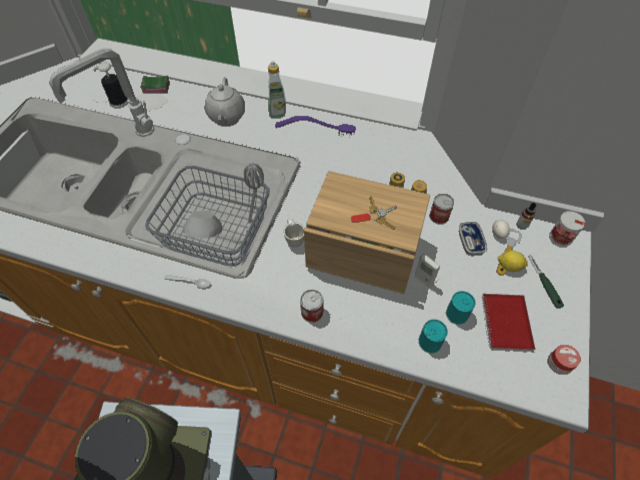

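```bash
cat >> h.py <<'E'
from scipy.optimize import minimize
def hullmask(cam,P):
    p=np.array([proj(cam,q) for q in P]);m=np.zeros((480*4,640*4),np.uint8)
    cv2.fillConvexPoly(m,cv2.convexHull(np.round((p+.5)*4-.5).astype(np.int32)),1)
    return cv2.resize(m.astype(np.float32),(640,480),interpolation=cv2.INTER_AREA)
def W(b,p):
    x,y,a=b;c,s=np.cos(a),np.sin(a);return [x+c*p[0]-s*p[1],y+s*p[0]+c*p[1],p[2]]
def inb(b,P):
    c,s=np.cos(b[2]),np.sin(b[2]);d=np.array(P[:2])-b[:2];return np.array([c*d[0]+s*d[1],-s*d[0]+c*d[1]])
def cyl(x,y,r,h): return [[x+r*np.cos(a),y+r*np.sin(a),z] for a in np.linspace(0,6.283,40) for z in(0,h)]
def fit(f,regs,x0,step):
    def cost(p):
        return sum(1-np.minimum(m,r).sum()/np.maximum(m,r).sum() for c,r in regs.items() for m in[hullmask(c,f(p))])
    sim=np.array([x0]+[np.array(x0)+np.eye(len(x0))[i]*step[i] for i in range(len(x0))])
    r=minimize(cost,x0,method="Nelder-Mead",options=dict(initial_simplex=sim,xatol=.05,fatol=1e-4));return r.x,r.fun
E
cat > m.py <<'E'
from h import *
np.set_printoptions(precision=3,suppress=True)
R={}
for cam in("top","side"):
    im=read_camera(cam)
    R[cam]=finder.trace(cam,"bread_bin")[0]["region"].astype(np.float32)
box=lambda b:[W(b,[x,y,z]) for x in(-.1*1e3*1.02,100) for y in(-135,135) for z in(0,185)]
g=at_z("top",380,190,185)
b,f=fit(box,R,[g[0],g[1],-.26],[20,20,.1]);print("bin",b,f)
T={}
for cam in("top","side"):
    read_camera(cam)
    for r in finder.trace(cam,"tomato_tin"):
        if r["rect"][0]<335: T[cam]=r["region"].astype(np.float32)
g=at_z("top",315,282,60)
t,f=fit(lambda p:cyl(p[0],p[1],28.5,72),T,g[:2],[10,10]);print("tin",t,f,"in bin",inb(b,t))
for n,u,v in(("sink front corner",237,240),("sink",263,155),("edge",270,290),("edge2",340,325)):
    p=at_z("top",u,v,0);print(n,p,inb(b,p))
for n in("espresso_cup","teaspoon","door_keys"):
    read_camera("top");r=finder.trace("top",n)[0]["region"];ys,xs=np.nonzero(r);p=at_z("top",xs.mean(),ys.mean(),{"e":30,"t":3,"d":187}[n[0]]);print(n,p,inb(b,p))
np.save("bin.npy",b);np.save("tin.npy",t)
ims=read_camera("top").copy()
for p in box(b): cv2.circle(ims,tuple(int(v) for v in proj("top",p)),2,(255,0,255),-1)
for p in cyl(*t,28.5,72): cv2.circle(ims,tuple(int(v) for v in proj("top",p)),1,(255,0,255),-1)
c=ims[100:340,220:500];cv2.imwrite("pics/fit.png",cv2.resize(c,None,fx=2.5,fy=2.5,interpolation=3)[:,:,::-1])
E
python3 m.py
```

```text
bin [ 587.677 -440.13    -0.257] 0.1501253843307495Traceback (most recent call last):
  File "m.py", line 16, in <module>
    t,f=fit(lambda p:cyl(p[0],p[1],28.5,72),T,g[:2],[10,10]);print("tin",t,f,"in bin",inb(b,t))
        ~~~^^^^^^^^^^^^^^^^^^^^^^^^^^^^^^^^^^^^^^^^^^^^^^^^^
  File "h.py", line 28, in fit
    r=minimize(cost,x0,method="Nelder-Mead",options=dict(initial_simplex=sim,xatol=.05,fatol=1e-4));return r.x,r.fun
    res = _minimize_neldermead(fun, x0, args, callback, bounds=bounds,
                               **options)
    fxcc = func(xcc)
    fx = function(np.copy(x), *(wrapper_args + args))
  File "h.py", line 26, in cost
    return sum(1-np.minimum(m,r).sum()/np.maximum(m,r).sum() for c,r in regs.items() for m in[hullmask(c,f(p))])
  File "h.py", line 26, in <genexpr>
    return sum(1-np.minimum(m,r).sum()/np.maximum(m,r).sum() for c,r in regs.items() for m in[hullmask(c,f(p))])
                                                                                              ~~~~~~~~^^^^^^^^
  File "h.py", line 16, in hullmask
    p=np.array([proj(cam,q) for q in P]);m=np.zeros((480*4,640*4),np.uint8)
                ~~~~^^^^^^^
  File "h.py", line 10, in proj
    c=camera_info(cam);X=np.array(c["R"])@np.array(P,float)+np.array(c["t"])
ValueError: time passes only in moves, steps and waits
```

```bash
sed -i 's/^import numpy.*/&, functools/; s/^def ray/camera_info=functools.cache(camera_info)\n&/' h.py; python3 m.py
```

```text
bin [ 588.121 -440.234   -0.261] 0.16314256191253662
tin [ 397.293 -310.115] 0.16027343273162842 in bin [-217.972   76.386]
sink front corner [ 489.716 -122.962    0.   ] [-177.053  281.065]
sink [ 691.378 -177.993    0.   ] [ 31.981 280.017]
edge [ 375.233 -203.355    0.   ] [-266.872  173.818]
edge2 [ 298.441 -367.669    0.   ] [-298.593   -4.759]
espresso_cup [ 619.103 -246.044   30.   ] [-20.253 195.6  ]
teaspoon [472.126  23.287   3.   ] [-231.838  417.801]
door_keys [ 576.681 -453.338  187.   ] [ -7.665 -15.615]
```

View pics/fit.png

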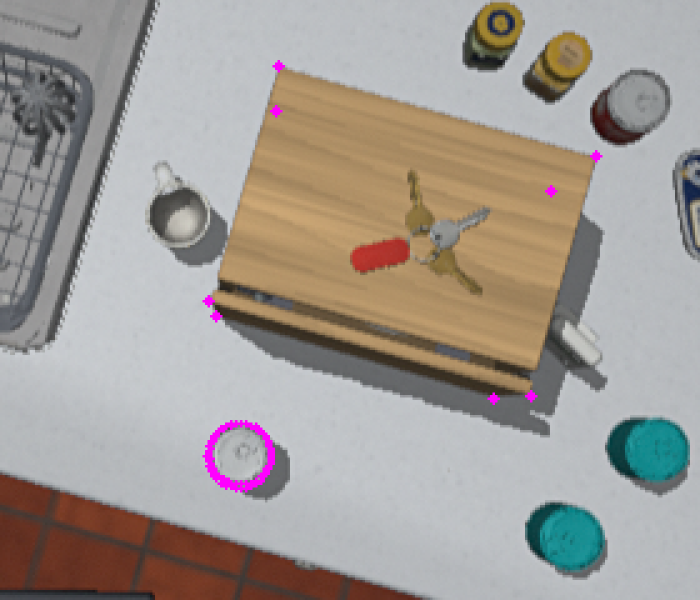

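```bash
cat > p.py <<'E'
from h import *
from scipy.spatial.transform import Rotation as Ro
def rows(wps,R0=None,p0=None,rnd=1):
    """wps: (x,y,z,yaw,clo) world"""
    o=ctrl.get_obs()
    p0=np.array(o["tool_pos"]) if p0 is None else np.array(p0)
    R0=Ro.from_euler("xyz",o["tool_rot"]) if R0 is None else R0
    out=[]
    for x,y,z,yaw,c in wps:
        d=R0.inv().apply(np.array([x,y,z])-p0);r=(R0.inv()*Ro.from_euler("xyz",[np.pi,0,yaw])).as_rotvec(degrees=True)
        out.append(" ".join(f"{v:.{rnd}f}" for v in [*r,*d,c]))
    print(";\n".join(out))
b=np.load("bin.npy");t=inb(b,np.load("tin.npy"))
def B(x,y,z,yaw,c): return (*W(b,[x,y,z]),yaw+b[2],c)
E
python3 - <<'E'
from p import *
rows([(300,450,231,2.5,0),(450,250,231,2.2,0),(440,-100,231,1.7,0),B(t[0],10,220,np.pi/2,0),B(t[0],10,20,np.pi/2,0)],rnd=0)
E
```

```text
-0 0 24 -191 -69 0 0;
-0 0 41 -382 -230 0 0;
-0 0 70 -451 -573 0 0;
-0 0 92 -455 -854 11 0;
-0 0 92 -455 -854 211 0
```

>>> play_rows --increments "0 0 24 -191 -69 0 0;0 0 24 -191 -69 0 0;0 0 24 -191 -69 0 0;0 0 24 -191 -69 0 0;0 0 24 -191 -69 0 0;0 0 41 -382 -230 0 0;0 0 41 -382 -230 0 0;0 0 41 -382 -230 0 0;0 0 41 -382 -230 0 0;0 0 41 -382 -230 0 0;0 0 41 -382 -230 0 0;0 0 70 -451 -573 0 0;0 0 70 -451 -573 0 0;0 0 70 -451 -573 0 0;0 0 70 -451 -573 0 0;0 0 70 -451 -573 0 0;0 0 70 -451 -573 0 0;0 0 70 -451 -573 0 0;0 0 70 -451 -573 0 0;0 0 70 -451 -573 0 0"

```text
t: 3.52
tool_pos: [439.9, -104.2, 231.7]
tool_rot: [3.141, 0.003, 1.69]
ft_force: [0.3, 0.3, 0.7]
opening: 42.9
gripper_force: 0.0
```

Run:
```python
from p import *
rows([B(t[0],10,220,np.pi/2,0),B(t[0],10,100,np.pi/2,0),B(t[0],10,20,np.pi/2,0)],rnd=0)
```

```text
0 0 22 -261 -91 12 0;
0 0 22 -261 -92 132 0;
0 0 22 -260 -92 212 0
```

>>> play_rows --increments "0 0 22 -261 -91 12 0;0 0 22 -261 -91 12 0;0 0 22 -261 -91 12 0;0 0 22 -261 -91 12 0;0 0 22 -261 -91 12 0;0 0 22 -261 -91 12 0;0 0 22 -261 -91 12 0;0 0 22 -261 -91 12 0;0 0 22 -261 -91 40 0;0 0 22 -261 -92 75 0;0 0 22 -261 -92 110 0;0 0 22 -261 -92 140 0;0 0 22 -261 -92 165 0;0 0 22 -261 -92 185 0;0 0 22 -261 -92 200 0;0 0 22 -261 -92 212 0;0 0 22 -261 -92 212 0"

```text
t: 4.93
tool_pos: [379.4, -367.7, 17.1]
tool_rot: [-3.137, -0.003, 1.309]
ft_force: [0.7, 1.1, -1.1]
opening: 42.7
gripper_force: 0.0
```

Run:
```python
from p import *
o=ctrl.get_obs();print(inb(b,o["tool_pos"]),o["tool_pos"],o["tool_rot"],t)
rows([B(t[0],y,20,np.pi/2,0) for y in(20,40,100,160,145)]+[B(t[0],145,110,np.pi/2,0)])
```

```text
[-220.40238661   16.09900929] [ 379.36570624 -367.72577422   17.07829553] [-3.13743804e+00 -3.00685091e-03  1.30929503e+00] [-217.97178437   76.38595001]
-0.2 -0.2 -0.0 3.9 2.4 -2.9 0.0;
-0.2 -0.2 -0.0 23.9 2.4 -2.9 0.0;
-0.2 -0.2 -0.0 83.9 2.4 -2.7 0.0;
-0.2 -0.2 -0.0 143.9 2.4 -2.5 0.0;
-0.2 -0.2 -0.0 128.9 2.4 -2.5 0.0;
-0.2 -0.2 -0.0 129.2 2.0 -92.5 0.0
```

>>> play_rows --increments "0 0 0 6 2 -3 0;0 0 0 14 2 -3 0;0 0 0 22 2 -3 0;0 0 0 30 2 -3 0;0 0 0 38 2 -3 0;0 0 0 46 2 -3 0;0 0 0 55 2 -3 0;0 0 0 64 2 -3 0;0 0 0 73 2 -3 0;0 0 0 82 2 -3 0;0 0 0 91 2 -3 0;0 0 0 100 2 -3 0;0 0 0 109 2 -3 0;0 0 0 118 2 -3 0;0 0 0 126 2 -3 0;0 0 0 133 2 -3 0;0 0 0 139 2 -3 0;0 0 0 143 2 -3 0;0 0 0 145 2 -3 0;0 0 0 145 2 -3 0"

```text
t: 6.6
tool_pos: [419.9, -229.5, 22.2]
tool_rot: [-3.141, -0.001, 1.309]
ft_force: [0.0, -1.1, -0.1]
opening: 42.6
gripper_force: 0.5
```

>>> play_rows --increments "0 0 0 -5 0 0 0;0 0 0 -15 0 0 0;0 0 0 -25 0 -10 0;0 0 0 -25 0 -40 0;0 0 0 -25 0 -80 0;0 0 0 -40 0 -120 1;0 0 0 -60 0 -160 1;0 0 0 -80 0 -190 1;0 0 0 -80 0 -190 1;0 0 0 -80 0 -190 1"

```text
t: 7.43
tool_pos: [399.7, -310.1, 214.4]
tool_rot: [3.137, 0.002, 1.306]
ft_force: [-0.3, 0.6, -1.0]
opening: 0.1
gripper_force: 0.0
```

```bash
cat > tin.py <<'E'
from p import *
T={}
for cam in("top","side"):
    read_camera(cam)
    for r in finder.trace(cam,"tomato_tin"):
        x0,y0,x1,y1=r["rect"];print(cam,round(r["score"],2),np.round(r["rect"]))
        if x0<335 and cam not in T: T[cam]=r["region"].astype(np.float32)
g=W(b,[-218,190,0])
q,f=fit(lambda p:cyl(p[0],p[1],28.5,72),T,g[:2],[10,10]);print("tin",q,f,list(T),"in bin",inb(b,q))
E
python3 tin.py
python3 - <<'E'
from p import *
show("side","side1")
o=ctrl.get_obs();print(o["t"],inb(b,o["tool_pos"]),o["tool_pos"],o["tool_rot"],o["opening"])
E
```

```text
top 0.96 [461. 272. 496. 293.]
top 0.91 [253. 256. 278. 280.]
top 0.78 [429. 299. 461. 331.]
side 0.93 [445. 290. 477. 325.]
side 0.81 [417. 318. 447. 356.]
side 0.73 [347. 200. 395. 231.]
side 0.58 [256. 279. 280. 310.]
tin [ 425.41336382 -200.51750351] 0.508979320526123 ['top', 'side'] in bin [-219.1287031   189.52729503]
7.6833 [-218.34323881   80.51310693] [ 398.00076452 -306.03176586  210.27157043] [-3.13750028e+00 -2.37810283e-03  1.30940010e+00] -0.14546209346783265
```

View pics/side1.png

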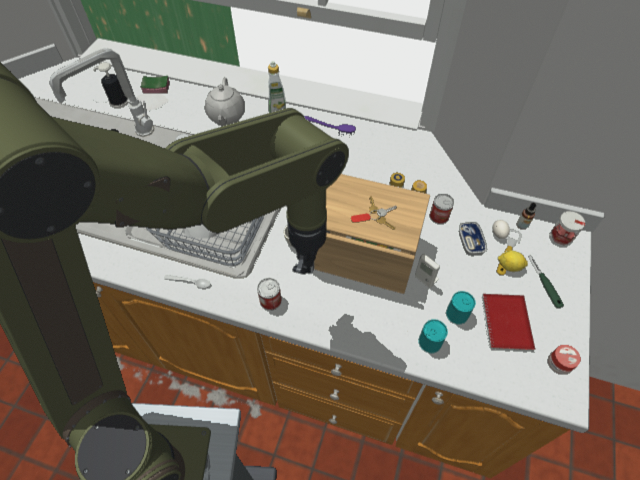

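Run:
```python
from p import *
for c,u,v in(("top",265.5,268),("side",268,294.5)):
    p=at_z(c,u,v,36);print(c,p,inb(b,p))
    q=np.array([proj(c,k) for k in cyl(425.4,-200.5,28.5,72)]);print(q.min(0),q.max(0))
rows([B(-150,40,215,0,1),B(-150,40,155,0,1),B(-121,40,155,0,1)],rnd=1)
```

```text
top [ 426.202957   -194.88298013   36.        ] [-219.82200045  195.17447573]
[253.57448801 255.56442635] [281.58137849 281.40498129]
side [ 423.24146708 -198.40179506   36.        ] [-221.77356677  191.00987851]
[256.17178241 276.90394159] [281.09206368 310.31893406]
-0.3 0.1 90.0 -40.5 68.3 -5.1 1.0;
-0.3 0.1 90.0 -40.6 68.6 54.9 1.0;
-0.3 0.1 90.0 -40.6 97.6 54.8 1.0
```

>>> play_rows --increments "0 0 90 -40 68 -5 1;0 0 90 -40 68 -5 1;0 0 90 -40 68 -5 1;0 0 90 -40 68 -5 1;0 0 90 -40 68 -5 1;0 0 90 -40 68 -5 1;0 0 90 -40 68 -5 1;0 0 90 -40 68 -5 1;0 0 90 -40 68 -5 1;0 0 90 -40 68 -5 1;0 0 90 -40 68 -5 1;0 0 90 -40 68 -5 1;0 0 90 -40 68 -5 1;0 0 90 -40 68 20 1;0 0 90 -40 68 40 1;0 0 90 -40 68 55 1;0 0 90 -40 68 55 1;0 0 90 -40 68 55 1"

```text
t: 9.18
tool_pos: [453.7, -362.2, 155.3]
tool_rot: [-3.139, 0.004, -0.261]
ft_force: [-0.9, 0.1, -0.2]
opening: 0.1
gripper_force: 0.0
```

```bash
cat > s.py <<'E'
from p import *
show("side","s");o=ctrl.get_obs();print(o["t"],inb(b,o["tool_pos"]),o["tool_pos"],o["tool_rot"],o["ft_force"])
E
python3 s.py;python3 s.py;python3 - <<'E'
from p import *
rows([B(-121,40,153,0,1),B(-113,40,153,0,1)],rnd=1)
E
```

```text
9.2333 [-149.02771282   39.98867204] [ 454.48953622 -363.09217805  156.61041012] [-3.14059874e+00  1.71776073e-03 -2.61051306e-01] [ 0.31895448  0.56864796 -0.05664004]
9.2833 [-148.39957834   39.56628542] [ 454.98718183 -363.66253953  157.48124261] [-3.14158424e+00 -1.04091984e-04 -2.61188897e-01] [ 0.46455923 -0.11353353  0.30537231]
-0.0 -0.0 0.0 27.4 -0.4 4.5 1.0;
-0.0 -0.0 0.0 35.4 -0.4 4.5 1.0
```

>>> play_rows --increments "0 0 0 6 0 2 1;0 0 0 13 0 4 1;0 0 0 18 0 4 1;0 0 0 20 0 4 1;0 0 0 21 0 4 1;0 0 0 22 0 4 1;0 0 0 22 0 4 1"

```text
t: 9.87
tool_pos: [475.9, -369.4, 153.3]
tool_rot: [3.142, -0.0, -0.262]
ft_force: [-0.1, -0.1, 0.6]
opening: -0.0
gripper_force: 0.0
```

>>> play_rows --increments "0 0 0 1 0 0 1;0 0 0 2 0 0 1;0 0 0 3 0 0 1;0 0 0 3 0 0 1"

```text
t: 10.2
tool_pos: [478.8, -370.3, 153.4]
tool_rot: [3.142, -0.0, -0.262]
ft_force: [0.2, -0.0, 0.2]
opening: 0.0
gripper_force: 0.0
```

>>> play_rows --increments "0 0 0 1 0 0 1;0 0 0 2 0 0 1;0 0 0 2 0 0 1"

```text
t: 10.45
tool_pos: [480.8, -370.8, 153.3]
tool_rot: [3.141, -0.0, -0.262]
ft_force: [-0.7, 0.6, -0.8]
opening: -0.1
gripper_force: 0.0
```

>>> play_rows --increments "0 0 0 1 0 0 1;0 0 0 2 0 0 1;0 0 0 2 0 0 1"

```text
t: 10.7
tool_pos: [482.8, -371.3, 153.3]
tool_rot: [3.141, -0.0, -0.262]
ft_force: [0.8, 0.2, 0.4]
opening: 0.2
gripper_force: 0.0
```

>>> play_rows --increments "0 0 0 1 0 0 1;0 0 0 2 0 0 1;0 0 0 2 0 0 1"

```text
t: 10.95
tool_pos: [484.7, -371.8, 153.3]
tool_rot: [3.141, -0.0, -0.262]
ft_force: [-0.1, -0.0, -0.3]
opening: -0.1
gripper_force: 0.0
```

>>> play_rows --increments "0 0 0 1 0 0 1;0 0 0 1 0 0 1"

```text
t: 11.12
tool_pos: [485.7, -372.0, 153.3]
tool_rot: [3.142, -0.0, -0.262]
ft_force: [0.0, -0.8, -0.4]
opening: -0.3
gripper_force: 0.0
```

>>> play_rows --increments "0 0 0 1 0 0 1;0 0 0 2 0 0 1;0 0 0 2 0 0 1"

```text
t: 11.37
tool_pos: [487.6, -372.6, 153.3]
tool_rot: [3.141, -0.0, -0.262]
ft_force: [-0.5, -0.2, 0.8]
opening: -0.0
gripper_force: 0.0
```

>>> play_rows --increments "0 0 0 1 0 0 1;0 0 0 2 0 0 1;0 0 0 2 0 0 1"

```text
t: 11.62
tool_pos: [489.5, -373.1, 153.3]
tool_rot: [3.141, -0.0, -0.262]
ft_force: [0.1, -0.4, 0.4]
opening: 0.3
gripper_force: 0.0
```

>>> play_rows --increments "0 0 0 1 0 0 1;0 0 0 2 0 0 1;0 0 0 2 0 0 1"

```text
t: 11.87
tool_pos: [490.8, -373.4, 153.3]
tool_rot: [-3.141, 0.001, -0.262]
ft_force: [-1.9, 0.0, 0.3]
opening: 0.4
gripper_force: 0.8
```

>>> play_rows --increments "0 0 0 1 0 0 1;0 0 0 2 0 0 1;0 0 0 2 0 0 1"

```text
t: 12.12
tool_pos: [491.7, -373.6, 153.3]
tool_rot: [-3.141, 0.003, -0.262]
ft_force: [-6.0, 0.8, 4.5]
opening: 0.0
gripper_force: 2.6
```

>>> play_rows --increments "0 0 0 1 0 0 1;0 0 0 2 0 0 1;0 0 0 2 0 0 1"

```text
t: 12.37
tool_pos: [493.0, -374.0, 153.3]
tool_rot: [-3.141, 0.004, -0.262]
ft_force: [-6.7, 0.8, 4.9]
opening: 0.2
gripper_force: 3.4
```

>>> play_rows --increments "0 0 0 1 0 0 1;0 0 0 1 0 0 1"

```text
t: 12.53
tool_pos: [493.6, -374.1, 153.3]
tool_rot: [-3.141, 0.005, -0.262]
ft_force: [-8.3, 0.8, 5.0]
opening: 0.4
gripper_force: 3.8
```

>>> play_rows --increments "0 0 0 1 0 0 1;0 0 0 1 0 0 1"

```text
t: 12.7
tool_pos: [494.5, -374.4, 153.3]
tool_rot: [-3.141, 0.005, -0.262]
ft_force: [-6.1, 0.7, 5.9]
opening: -0.2
gripper_force: 3.9
```

>>> play_rows --increments "0 0 0 1 0 0 1;0 0 0 1 0 0 1"

```text
t: 12.87
tool_pos: [495.4, -374.6, 153.4]
tool_rot: [-3.141, 0.005, -0.262]
ft_force: [-8.7, 1.9, 5.4]
opening: 0.0
gripper_force: 4.0
```

>>> play_rows --increments "0 0 0 1 0 0 1;0 0 0 1 0 0 1"

```text
t: 13.03
tool_pos: [496.3, -374.8, 153.3]
tool_rot: [-3.141, 0.005, -0.262]
ft_force: [-7.2, 1.6, 5.1]
opening: 0.4
gripper_force: 4.0
```

>>> play_rows --increments "0 0 0 1 0 0 1;0 0 0 1 0 0 1"

```text
t: 13.2
tool_pos: [497.3, -375.1, 153.3]
tool_rot: [-3.141, 0.005, -0.262]
ft_force: [-8.3, 1.2, 5.0]
opening: -0.1
gripper_force: 3.9
```

>>> play_rows --increments "0 0 0 1 0 0 1;0 0 0 1 0 0 1"

```text
t: 13.37
tool_pos: [497.4, -375.1, 153.3]
tool_rot: [-3.141, 0.007, -0.262]
ft_force: [-9.5, 1.7, 6.9]
opening: 0.0
gripper_force: 5.1
```

>>> play_rows --increments "0 0 0 0.5 0 0 1;0 0 0 0.5 0 0 1"

```text
t: 13.53
tool_pos: [497.4, -375.1, 153.3]
tool_rot: [-3.141, 0.008, -0.262]
ft_force: [-10.8, 2.1, 7.7]
opening: 0.2
gripper_force: 5.7
```

>>> play_rows --increments "0 0 0 0.5 0 0 1;0 0 0 0.5 0 0 1"

```text
t: 13.7
tool_pos: [497.4, -375.1, 153.3]
tool_rot: [-3.141, 0.009, -0.262]
ft_force: [-12.0, 2.0, 7.4]
opening: 0.2
gripper_force: 6.1
```

>>> play_rows --increments "0 0 0 -4 0 0 1;0 0 0 -10 0 0 1;0 0 0 -20 0 0 1;0 0 0 -32 0 0 1;0 0 0 -46 0 0 1;0 0 0 -60 0 0 1;0 0 0 -75 0 0 1;0 0 0 -90 0 0 1;0 0 0 -105 0 0 1;0 0 0 -105 0 0 1;0 0 0 -105 0 0 1"

```text
t: 14.62
tool_pos: [400.2, -349.2, 153.7]
tool_rot: [3.141, -0.002, -0.263]
ft_force: [-0.2, 0.1, 0.3]
opening: -0.0
gripper_force: 0.0
```

Run:
```python
from p import *
im=show("side","side2");show("top","top2")
cv2.imwrite("pics/c2.png",cv2.resize(im[150:350,230:480],None,fx=3,fy=3)[:,:,::-1])
o=ctrl.get_obs();print(o["t"],inb(b,o["tool_pos"]),o["tool_pos"],o["ft_force"])
```

```text
14.7167 [-203.64446719   39.00002302] [ 401.47247307 -349.93321529  153.74983109] [ 0.5312706  -0.07308797 -0.6730097 ]
```

View pics/c2.png

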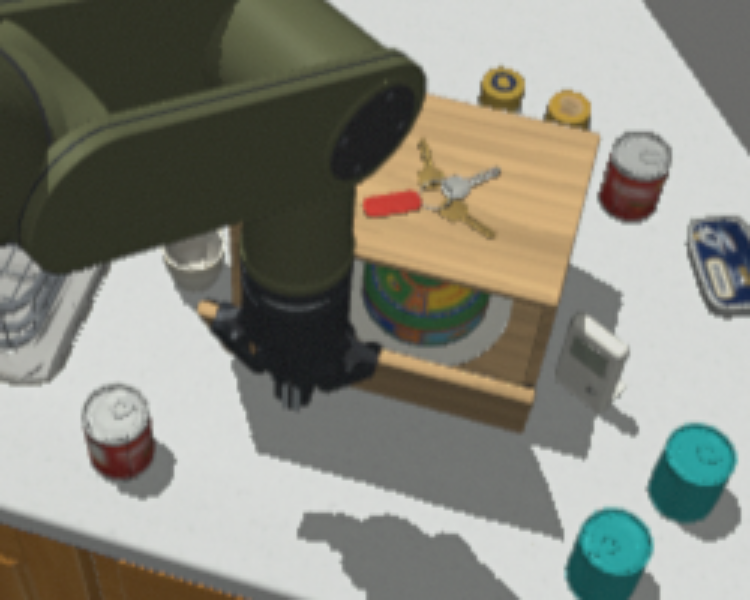

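Run:
```python
from p import *
for th in np.arange(.2,.9,.1):
    s,c=np.sin(th),np.cos(th)
    out=[ (proj("side",W(b,[-96-171*s+k*c,-135,12+171*c+k*s]))-[230,150])*3 for k in(-6,6)]
    print(round(th,1),[o.round() for o in out], np.round([-96-171*s,12+171*c]))
```

```text
0.2 [array([540., 366.]), array([544., 351.])] [-130.  180.]
0.3 [array([535., 387.]), array([539., 372.])] [-147.  175.]
0.4 [array([529., 409.]), array([533., 393.])] [-163.  170.]
0.5 [array([523., 431.]), array([527., 415.])] [-178.  162.]
0.6 [array([518., 453.]), array([522., 437.])] [-193.  153.]
0.7 [array([512., 474.]), array([516., 459.])] [-206.  143.]
0.8 [array([506., 495.]), array([510., 481.])] [-219.  131.]
```

Run:
```python
from p import *
rows([B(-203,40,205,0,1),B(-124,40,205,0,1),B(-124,40,146,0,1)],rnd=0)
```

```text
0 -0 -0 1 -1 -51 1;
0 -0 -0 80 -1 -51 1;
0 -0 -0 80 -1 8 1
```

>>> play_rows --increments "0 0 0 0 -1 -25 1;0 0 0 0 -1 -51 1;0 0 0 0 -1 -55 1;0 0 0 20 -1 -55 1;0 0 0 45 -1 -55 1;0 0 0 65 -1 -53 1;0 0 0 78 -1 -51 1;0 0 0 80 -1 -51 1;0 0 0 80 -1 -45 1;0 0 0 80 -1 -30 1;0 0 0 80 -1 -15 1;0 0 0 80 -1 0 1;0 0 0 80 -1 8 1;0 0 0 80 -1 8 1;0 0 0 80 -1 8 1;0 0 0 80 -1 8 1"

```text
t: 16.05
tool_pos: [478.0, -369.3, 146.0]
tool_rot: [3.141, -0.001, -0.262]
ft_force: [0.3, -0.3, 0.5]
opening: 0.2
gripper_force: 0.0
```

Run:
```python
from p import *
read_camera("side");o=ctrl.get_obs();print(o["t"],inb(b,o["tool_pos"]),o["tool_pos"],o["ft_force"])
L=[]
for th in [.35,.42,.5,.58,.66,.75,.84,.93,1.02,1.11,1.2,1.29,1.38,1.46,1.53,1.57,1.585]:
    s,c=np.sin(th),np.cos(th);r=142
    L.append(B(-96-r*s+6*c+11,40,12+r*c+6*s,0,1))
rows(L,rnd=0)
```

```text
16.1 [-124.3923392    40.02041015] [ 478.29631732 -369.42777703  146.3259916 ] [ 0.66160742 -0.75717107 -0.37013076]
0 -0 -0 -4 0 -1 1;
0 -0 -0 -13 0 2 1;
0 -0 -0 -23 0 7 1;
0 -0 -0 -33 0 12 1;
0 -0 -0 -43 0 18 1;
0 -0 -0 -53 0 26 1;
0 -0 -0 -62 0 35 1;
0 -0 -0 -71 0 45 1;
0 -0 -0 -79 0 55 1;
0 -0 -0 -85 -0 66 1;
0 -0 -0 -91 -0 77 1;
0 -0 -0 -96 -0 89 1;
0 -0 -0 -99 -0 101 1;
0 -0 -0 -101 -0 113 1;
0 -0 -0 -102 -0 122 1;
0 -0 -0 -103 -0 128 1;
0 -0 -0 -103 -0 130 1
```

>>> play_rows --increments "0 0 0 -4 0 -1 1;0 0 0 -8 0 0 1;0 0 0 -13 0 2 1;0 0 0 -18 0 4 1;0 0 0 -23 0 7 1;0 0 0 -28 0 9 1;0 0 0 -33 0 12 1;0 0 0 -38 0 15 1;0 0 0 -43 0 18 1;0 0 0 -48 0 22 1;0 0 0 -53 0 26 1;0 0 0 -58 0 30 1;0 0 0 -62 0 35 1;0 0 0 -67 0 40 1;0 0 0 -71 0 45 1;0 0 0 -75 0 50 1;0 0 0 -79 0 55 1"

```text
t: 17.52
tool_pos: [401.3, -348.3, 89.7]
tool_rot: [-3.141, -0.0, -0.262]
ft_force: [1.4, 0.3, 0.4]
opening: -0.2
gripper_force: 0.4
```

Run:
```python
from p import *
im=show("side","side3")
o=ctrl.get_obs();print(o["t"],inb(b,o["tool_pos"]),o["tool_pos"],o["ft_force"])
cv2.imwrite("pics/c3.png",cv2.resize(im[150:350,230:480],None,fx=3,fy=3)[:,:,::-1])
```

```text
17.5667 [-205.84314365   41.10287485] [ 399.89189722 -347.33361072   88.73906683] [-0.63462892  0.82922166 -0.31211783]
```

View pics/c3.png

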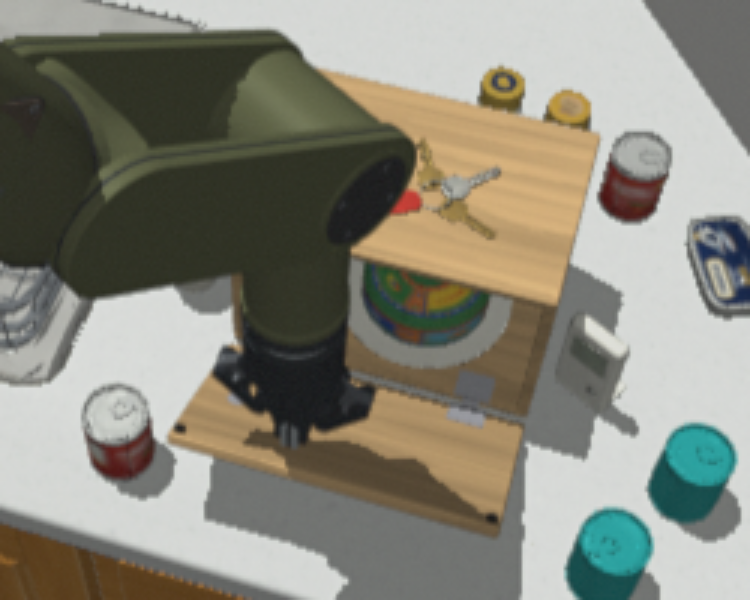

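>>> play_rows --increments "0 0 0 -3 0 5 1;0 0 0 -6 0 11 1;0 0 0 -9 0 16 1;0 0 0 -12 0 22 1;0 0 0 -15 0 28 1;0 0 0 -17 0 34 1;0 0 0 -19 0 40 1;0 0 0 -20 0 46 1;0 0 0 -21 0 52 1;0 0 0 -22 0 58 1;0 0 0 -23 0 63 1;0 0 0 -24 0 67 1;0 0 0 -24 0 70 1;0 0 0 -24 0 71 1;0 0 0 -24 0 71 1"

```text
t: 18.82
tool_pos: [378.4, -342.1, 19.0]
tool_rot: [-3.141, 0.001, -0.262]
ft_force: [0.2, 0.3, 0.2]
opening: 0.1
gripper_force: 0.0
```

>>> play_rows --increments "0 0 0 0 0 1 1;0 0 0 0 0 2 1;0 0 0 0 0 2 1"

```text
t: 19.07
tool_pos: [378.7, -342.4, 18.0]
tool_rot: [3.141, -0.001, -0.262]
ft_force: [-2.0, 0.8, 4.4]
opening: -0.1
gripper_force: 2.1
```

>>> play_rows --increments "0 0 0 0 0 1 1;0 0 0 0 0 1 1;0 0 0 0 0 1 1"

```text
t: 19.32
tool_pos: [378.7, -342.5, 17.8]
tool_rot: [3.141, -0.001, -0.262]
ft_force: [-1.6, 1.7, 12.7]
opening: -0.1
gripper_force: 6.3
```

>>> play_rows --increments "0 0 0 0 0 1 1;0 0 0 0 0 1 1;0 0 0 0 0 1 1"

```text
t: 19.57
tool_pos: [378.7, -342.5, 17.7]
tool_rot: [3.141, -0.001, -0.262]
ft_force: [-3.3, 3.8, 20.2]
opening: 0.1
gripper_force: 10.3
```

At the stop (17.7 mm, rising force). Retreat straight up and back, and check.

>>> play_rows --increments "0 0 0 0 0 -5 1;0 0 0 0 0 -20 1;0 0 0 0 0 -50 1;0 0 0 0 0 -90 1;0 0 0 0 0 -130 1;0 0 0 0 0 -170 1;0 0 0 0 0 -200 1;0 0 0 0 0 -220 1;0 0 0 0 0 -220 1;0 0 0 0 0 -220 1;0 0 0 0 0 -220 1;0 0 0 0 0 -220 1"

```text
t: 20.57
tool_pos: [377.6, -341.3, 233.7]
tool_rot: [-3.14, 0.003, -0.262]
ft_force: [-0.0, -0.5, -0.8]
opening: -0.1
gripper_force: 0.0
```

```bash
python3 - <<'E'
from p import *
im=show("side","side4");o=ctrl.get_obs();print(o["t"],inb(b,o["tool_pos"]),o["tool_pos"],o["ft_force"])
for c in(-135,135):print(((proj("side",W(b,[-96-171,c,18]))-[230,150])*3).round())
cv2.imwrite("pics/c4.png",cv2.resize(im[150:350,230:480],None,fx=3,fy=3)[:,:,::-1])
E
python3 tin.py
```

```text
20.6167 [-228.92571249   41.10394098] [ 377.59365375 -341.36759668  233.51960238] [ 0.13905401  0.12652437 -0.39579969]
[476. 604.]
[159. 508.]
top 0.86 [425. 300. 461. 331.]
top 0.82 [463. 270. 498. 290.]
top 0.55 [256. 253. 281. 284.]
side 0.87 [255. 278. 282. 311.]
side 0.69 [416. 318. 452. 353.]
side 0.62 [445. 290. 476. 323.]
tin [ 425.98243552 -200.24566237] 0.17939519882202148 ['top', 'side'] in bin [-218.64921019  189.93696167]
```

View pics/c4.png

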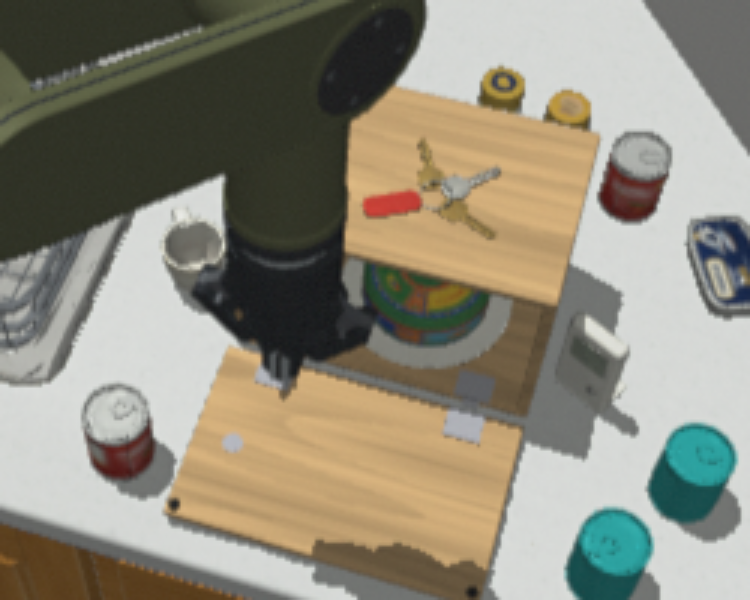

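The last picture shows the flap flat, with its top edge at crop (165,512) to (476,600), as predicted. The tin stands clear at (118,430), and the cup and keys have not moved.

```bash
python3 -c "
from cell import workorder
print(workorder.hand_in())"
```

```text
the job is handed in; nothing more can be done
None
```

The bread bin is open and the job is handed in: the flap lies flat at its stop, the tin stands about 190 mm left of the bin's middle plane (168 needed), the cup, keys and teaspoon were not touched, and the robot's clock was at about 21 s of the 59 allowed.

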